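# Seat a new clamp housing on the jig's locating pin

## Robot

A 6-joint arm with a two-finger parallel gripper is mounted at the origin on the work surface. World frame = base frame: x ahead of the robot, y to its left, z up, the work surface at z = 0. Lengths are in m, angles in rad, forces in N, time in s.
With the tool pointing down it reaches from about 0.25 to 0.725 m from the base axis. Payload 4 kg.
Tool frame: the origin (TCP) lies on the centre line of the jaws, within the pads' length; the fingertips stand 25 mm ahead of it and the grasp point (between the pads) lies 6 mm ahead of it (env.tip_extent is the z of the fingertips in the tool frame, in m); z points along the fingers, y is the line along which they close (so a half turn about z gives the same grasp; the last joint's range is limited). The gripper opens to 85 mm and grips with 20 to 120 N. Pads are 22 mm wide; open, the fingers measure 114 mm over their backs; the gripper's body (76 mm by 85 mm) begins 54 mm behind the grasp point. The pads swing forward as they close: fully open they stand 13 mm farther back than shut.
Start: joints at [-1.316, 0.241, 0.005, 1.335, 0, 1.571], TCP at [0.126, -0.484, 0.256] pointing down, gripper open.
Joint ranges: [-2.72, 2.72], [-1.05, 1.87], [-1.09, 1.28], [-1.99, 2.15], [-1.42, 1.44], [-3.14, 3.14]. Speed limits (rad/s): [2.79, 2.79, 3.14, 3.14, 3.14, 3.14].

## Interface

Orientations are given as a unit quaternion [x, y, z, w].
In Python, from rig import env, vision gives the robot as it stands.
- The arm moves only by the tool drive_tool, never from a script. Its argument "targets" is a list of rows, each a list of 7 numbers: the shift along the tool's x, y, z in mm, then the turn, a rotation vector about the tool's x, y, z in degrees, then the finger opening in mm, from 0 to 85.4. A call has 1 to 12 rows; each row is the pose to reach, as a shift and turn from the pose commanded when the call began, along the tool's axes at that moment; what a row does not reach only later rows make up. A row lasts 1/10 s, in which the tool goes at most 50 mm and 8.59 degrees, less where a joint would pass 70% of its speed; a pose out of reach is approached as far as the arm can. A call with a gripper value outside its range is refused whole. The fingers move at their own pace and stop on an object; "force" is the grip in N (left out, the last holds). Time passes only in rows, so rows that repeat a pose let the fingers close. It gives the time, the measured TCP pose, the force, the opening and the grip force at its end, in the units of the state.
- env.get_state(): the state, without advancing time (a new reading comes with each control period).
- vision.get_image(name): name is "scene" or "side" or "wrist"; returns the picture (420x560x3 uint8, red, green, blue); there is no depth.
- vision.calibration(name): a dict with "fx", "fy", "cx", "cy" (pixels), "k1" (the pictures are not rectified: a ray, as slopes to the right and down, at radius r is drawn at 1 + k1 r^2 times it, then the intrinsics apply), "rvec" (rotation vector, rad) and "tvec" (3), from world to camera coordinates, as OpenCV has them; the wrist camera has in their place "mount" (4x4, takes a point from camera to tool coordinates, whose origin is the TCP and whose axes are the flange's). Camera axes: x right, y down, z forward; pixel columns grow to the right and rows downward; lengths in m; the calibration is good to about 2 mm. A picture is of the moment at which its call begins: read the wrist's pose just before it. calibration takes no time and is no camera call.
- env.hand_in(): hands the job in; it is judged then, once.
The state is a dict: "time_s": time; "joints": joint angles; "joint_velocities": joint speeds; "joint_torque": joint torques, N m; "tool_pos": TCP position; "ee_rot": TCP orientation; "ft_force": force on the tool from outside, world axes, zero at the start; "ft_torque": the same for the moment, N m; "grip_width": opening from 0.0 (shut) to 1.0 (fully open); "grip_force": force on a finger pad.
Only numpy, scipy, OpenCV 4.12 (cv2) and the standard library are available. Lean on these libraries where they do the work, as an engineer would, in place of code of your own. Each camera call takes 0.05 s, during which the arm holds its last target. There are 200 camera calls.

## Task

Take the intact clamp housing and lay it in the channel of the jig held in the bench vise, with its hole end pointing away from the robot; then nudge it gently along the channel until its hole drops over the jig's fixed pin and it lies fully home, flat on the bed, and let go of it. The pin's exact place is not known, so go by feel, and never press or push the housing against the jig with more than 20 N: the plastic cracks, as the old one did. Leave the cracked housing and the other things on the counter where they are.

Things in the scene. Friction and masses are not known exactly. Their poses are not given: they have to be found in the camera images.
- housing_grip (a point): the intact clamp housing (beige plastic, 150 g): centre of its two upright cheeks, 34 mm above its underside and 25 mm behind the base's middle. The cheeks are 40 mm long in x, 24 mm over their outer faces (grip across y), and rise from the base top to 48 mm above the underside. x: towards the hole end (33 mm ahead lies the hole, 90 mm ahead the front end), y: left, z: up
- jig_bed (a point): jig channel held in the vise: point on its flat bed's top, 90 mm above the counter, mid slot. x: along the channel away from the robot, y: left, z: up. Bed from x = -120 to +75 mm, 66 mm wide. Side rails only from x = -48 to +70 mm, channel 42.4 mm wide; inner faces straight for 10 mm, flared to 14 mm high. Behind x = -48 mm the bed is open: push the housing's rear end there
- jig: the vise and jig as one fixed thing; origin on the counter, 90 mm straight below the bed point, same axes. The vise base is 150 x 90 mm, its screw handle sticks out to x = -113 mm, 60 mm high at most
- housing: the same intact housing; origin at the middle of the base's underside, same axes. Base plate 130 x 40 x 10 mm (long in x), lying flat. A round through hole of 12 mm diameter at x = +8 mm on the centre line; the cheeks stand from x = -45 to -5 mm. Its square rear end (x = -65 mm) can be pushed
- cracked: the cracked old housing, same base, but one of its cheeks is snapped off short; origin at the middle of the base's underside. Leave it
- hexset: hex keys standing in a red holder, 50 x 90 mm, 105 mm high over the longest key; origin under its centre. Leave it
- thumbwheel: brass knurled thumbwheel lying flat, 40 mm across, 20 mm high; origin under its centre. Leave it
- roller: white nylon clamp roller standing on end, 26 mm across, 26 mm high; origin under its centre. Leave it
- screwdriver: screwdriver lying on the counter, about 200 mm long, handle to its -x. Leave it
- screwjar: clear screw jar with steel cap, 60 mm across, 70 mm high; origin under its centre. Leave it
- pin_slot (a point): middle of the pin's slot (same point as jig_bed). Steel pin, 9 mm in diameter, flat top bevelled 1 mm, 6 mm proud of the bed, centred in y, locked anywhere from x = -20 to +20 mm: not measured. A housing laid with its front end past the pin and its hole short of it rests tilted about 3 to 5 degrees, slides with about 1 N, drops flat when hole meets pin, and is then stopped hard
Things that resemble listed ones, but are neither listed nor needed, are in the scene too. Leave any brown or turquoise look-alike of the housing alone. Leave any orange look-alike of the jig alone.

How it is judged:
By the outcome, as a careful person would: the job done as asked, in the order asked, and still so for the second after the job is handed in, with the robot touching nothing.
It also fails if it takes over 51 s, if anything falls off the work surface, if the arm or the gripper's body presses on something with over 40 N, if the wrist force passes 120 N, or if a joint passes its speed limit or range.

## Working session

There is one attempt and no reset: what is moved stays moved. The work goes in short steps, Python scripts to look and compute and a tool call to move; the robot and the scene stay as the last step left them, time stands still between calls to the robot, and variables do not carry over. Pictures are saved under pics/ and viewed, at most 10 in all, crops included, and the job is handed in when it is done.

Besides the shell and the picture viewer there is one more tool, called after "Call:" as name(argument=value, ...), one argument or row to a line, values as JSON. drive_tool: Moves the arm, as the interface text tells. Its arguments: {"type":"object","properties":{"targets":{"type":"array","items":{"type":"array","items":{"type":"number"}}},"force":{"type":"number"}},"required":["targets"]}

```bash
mkdir -p pics; cat > h.py <<'E'
import numpy as np, cv2
from rig import env, vision
from scipy.spatial.transform import Rotation as R
def snap(n,f):
    s=env.get_state(); im=vision.get_image(n); cv2.imwrite('pics/'+f,im[:,:,::-1]); return s,im
def cam(n,s=None):
    c=vision.calibration(n)
    if 'mount' in c:
        T=np.eye(4);T[:3,:3]=R.from_quat(s['ee_rot']).as_matrix();T[:3,3]=s['tool_pos'];T=T@np.array(c['mount'])
        return c,T[:3,:3],T[:3,3]
    M=R.from_rotvec(np.ravel(c['rvec'])).as_matrix();return c,M.T,-M.T@np.ravel(c['tvec'])
def ray(n,px,s=None):
    c,M,o=cam(n,s);K=np.array([[c['fx'],0,c['cx']],[0,c['fy'],c['cy']],[0,0,1.]])
    u=cv2.undistortPoints(np.array([[px]],float),K,np.array([c['k1'],0,0,0.]))[0,0]
    d=M@np.array([u[0],u[1],1]);return o,d/np.linalg.norm(d)
def plane(n,px,z,s=None):
    o,d=ray(n,px,s);return o+d*(z-o[2])/d[2]
def tri(a,b):
    (o1,d1),(o2,d2)=a,b
    t=np.linalg.lstsq(np.c_[d1,-d2],o2-o1,rcond=None)[0];p,q=o1+d1*t[0],o2+d2*t[1];return (p+q)/2,np.linalg.norm(p-q)
E
python3 - <<'E'
from h import *
s,a=snap('scene','a.png');s,b=snap('side','b.png')
print(s['tool_pos'],s['ee_rot'],cam('scene')[2],cam('side')[2])
E
```

```text
[ 0.12587558 -0.48330339  0.25543923] [ 9.91895133e-01  1.27055129e-01 -1.38270867e-04 -1.01007345e-03] [ 1.09706488 -0.37393616  0.80799173] [0.12967259 0.6084759  0.95157153]
```

View pics/a.png

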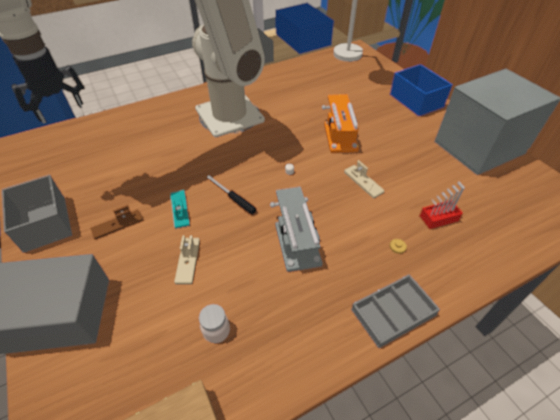

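View pics/b.png

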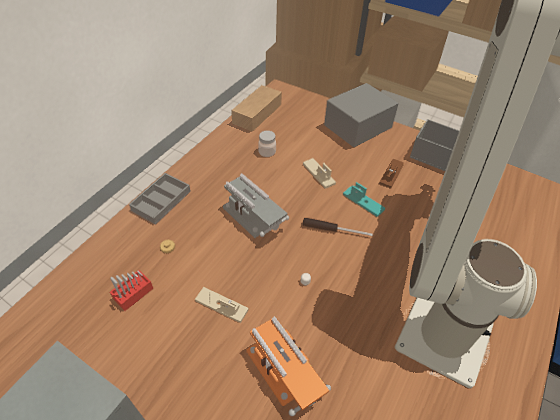

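The two beige candidates are at scene (187,260) / side (320,172) and scene (364,179) / side (221,304). The first seems to have two full cheeks, so I'll check it in an enlarged crop. The grey jig is at scene (297,228) / side (255,205). The orange, turquoise and brown things are look-alikes.

```bash
python3 - <<'E'
import cv2,numpy as np
a=cv2.imread('pics/a.png');b=cv2.imread('pics/b.png')
c=lambda i,x,y:cv2.resize(i[y:y+60,x:x+80],(400,300),interpolation=cv2.INTER_CUBIC)
cv2.imwrite('pics/c.png',np.vstack([np.hstack([c(a,150,230),c(a,325,150)]),np.hstack([c(b,280,145),c(b,185,275)])]))
g=lambda i,x,y:cv2.resize(i[y:y+100,x:x+100],(400,400),interpolation=cv2.INTER_CUBIC)
cv2.imwrite('pics/d.png',np.hstack([g(a,250,180),g(b,205,155)]))
E
```

```text
(no output)
```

View pics/c.png

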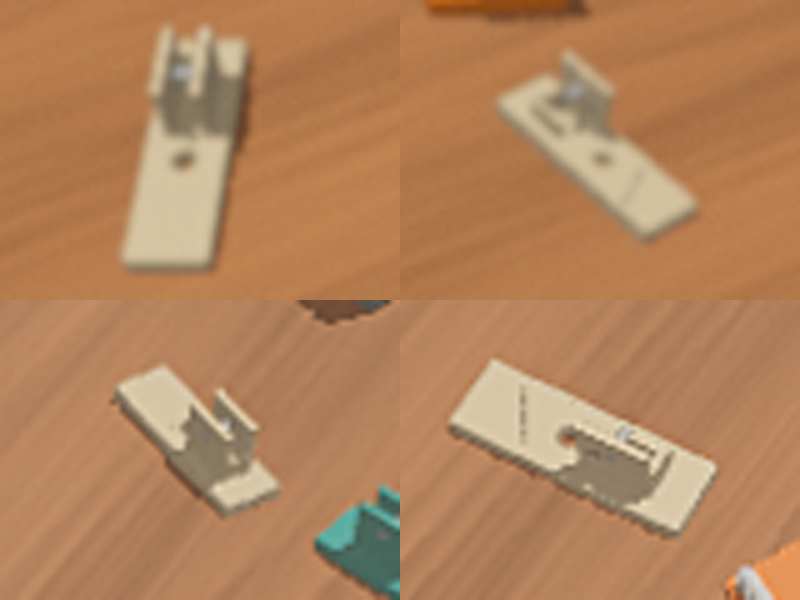

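View pics/d.png

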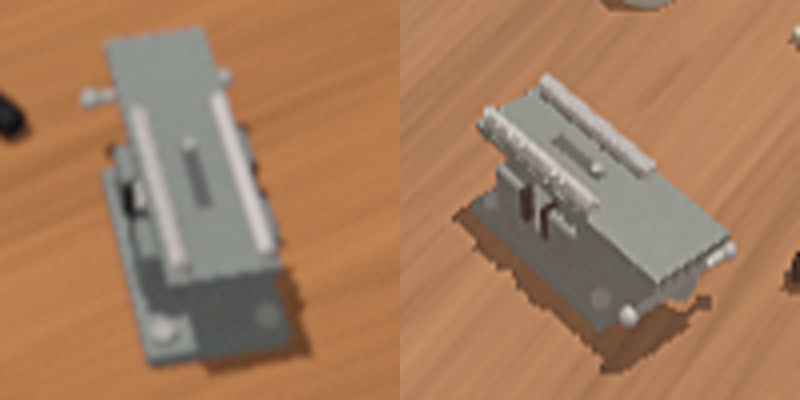

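Top left and bottom left show two full cheeks, so the housing at scene (187,260) is the intact one. The right one has a snapped cheek and a crack line. In the jig crop the pin stands at the robot-side end of the slot, at crop (190,143) and (598,168).

```bash
python3 - <<'E'
from h import *
np.set_printoptions(precision=4,suppress=True)
A=lambda x,y:((x+.5)/5-.5+150,(y+.5)/5-.5+230)
B=lambda x,y:((x+.5)/5-.5+280,(y+.5-300)/5-.5+145)
J=lambda x,y:((x+.5)/4-.5+250,(y+.5)/4-.5+180)
K=lambda x,y:((x+.5-400)/4-.5+205,(y+.5)/4-.5+155)
t=lambda n,p,q:print(n,*tri(ray('scene',p),ray('side',q)))
# world: sides matched by geometry
for n,p in dict(hole=(183,158),fL=(124,262),fR=(213,264),rR=(246,40)).items(): print(n,plane('scene',A(*p),.01))
for n,p in dict(f1=(116,385),f2=(163,367),r1=(278,490),r2=(226,510)).items(): print('side',n,plane('side',B(*p),.01))
for n,p in dict(c1r=(168,30),c1f=(153,92),c2r=(207,30),c2f=(196,95)).items(): print(n,plane('scene',A(*p),.048))
for n,p in dict(cLf=(190,403),cLr=(235,447),cRf=(219,390),cRr=(257,432)).items(): print('side',n,plane('side',B(*p),.048))
for n,p in dict(rl=(105,40),rr=(207,28),fl=(165,284),fr=(279,269),s0=(186,147),s1=(203,207)).items(): print('jig',n,plane('scene',J(*p),.09))
for n,p in dict(r1=(733,237),r2=(658,280),s1=(556,137),s0=(603,175)).items(): print('jigside',n,plane('side',K(*p),.09))
t('pin',J(190,142),K(598,167)); t('bedrr',J(105,40),K(733,237));t('bedrr2',J(207,28),K(658,280))
t('s1',J(203,207),K(556,137))
t('front',A(124,262),B(163,367));t('front2',A(213,264),B(116,385))
E
```

```text
hole [ 0.5298 -0.3387  0.01  ]
fL [ 0.5723 -0.3823  0.01  ]
fR [ 0.5933 -0.3453  0.01  ]
rR [ 0.4759 -0.2863  0.01  ]
side f1 [ 0.5899 -0.3485  0.01  ]
side f2 [ 0.5724 -0.3813  0.01  ]
side r1 [ 0.4561 -0.318   0.01  ]
side r2 [ 0.4756 -0.2842  0.01  ]
c1r [ 0.4812 -0.3227  0.048 ]
c1f [ 0.5138 -0.3411  0.048 ]
c2r [ 0.4904 -0.3055  0.048 ]
c2f [ 0.5253 -0.3232  0.048 ]
side cLf [ 0.5241 -0.3205  0.048 ]
side cLr [ 0.482  -0.3001  0.048 ]
side cRf [ 0.5143 -0.3414  0.048 ]
side cRr [ 0.4766 -0.3197  0.048 ]
jig rl [ 0.4865 -0.0643  0.09  ]
jig rr [ 0.5086 -0.0006  0.09  ]
jig fl [ 0.6717 -0.123   0.09  ]
jig fr [ 0.6933 -0.0607  0.09  ]
jig s0 [ 0.5899 -0.0627  0.09  ]
jig s1 [ 0.6345 -0.0766  0.09  ]
jigside r1 [ 0.4823 -0.0624  0.09  ]
jigside r2 [ 0.5046 -0.0037  0.09  ]
jigside s1 [ 0.6349 -0.0756  0.09  ]
jigside s0 [ 0.5868 -0.0629  0.09  ]
pin [ 0.5912 -0.0618  0.0961] 0.0018280671569771043
bedrr [ 0.4838 -0.0637  0.0875] 0.0014575290656924247
bedrr2 [ 0.5063 -0.0019  0.0896] 0.004907666557028262
s1 [ 0.6348 -0.0762  0.0898] 0.0009430045627409536
front [ 0.5724 -0.3821  0.0096] 0.0007399632552376328
front2 [ 0.5911 -0.3467  0.0095] 0.0042825994036690416
```

```bash
cat >> h.py <<'E'
def move(p,yaw,tilt=0):
    """tool x at world angle yaw, front raised by tilt; prints shift mm / rotvec deg in current tool axes"""
    s=env.get_state();R0=R.from_quat(s['ee_rot'])
    Rt=R.from_euler('z',yaw,degrees=True)*R.from_euler('y',-tilt,degrees=True)*R.from_euler('x',180,degrees=True)
    print('shift',np.round(R0.inv().apply(np.array(p)-s['tool_pos'])*1e3,1),'turn',np.round((R0.inv()*Rt).as_rotvec(degrees=True),2))
E
python3 -c "
from h import *
print(env.tip_extent);move([.5015,-.3213,.17],-28.5);move([.5015,-.3213,.046],-28.5)"
```

```text
0.025
shift [404.3 -62.   85.6] turn [-1.00e-01  4.00e-02  4.31e+01]
shift [404.3 -61.8 209.6] turn [-1.00e-01  4.00e-02  4.31e+01]
```

Call:
drive_tool(
  targets=[
    [50, -8, 10, 0, 0, 5, 65],
    [100, -15, 20, 0, 0, 10, 65],
    [150, -23, 30, 0, 0, 16, 65],
    [200, -31, 40, 0, 0, 22, 65],
    [250, -39, 50, 0, 0, 28, 65],
    [300, -46, 65, 0, 0, 34, 65],
    [350, -54, 75, 0, 0, 40, 65],
    [390, -60, 85, 0, 0, 43, 65],
    [404, -62, 86, 0, 0, 43, 65],
    [404, -62, 86, 0, 0, 43, 65],
    [404, -62, 86, 0, 0, 43, 65],
  ],
  force=30,
)

```text
time_s: 1.2
tool_pos: [0.5006, -0.322, 0.1699]
ee_rot: [0.97, -0.245, -0.001, 0.0]
ft_force: [-0.3, -0.3, 0.1]
grip_width: 0.768
grip_force: 0.0
```

```bash
python3 -c "
from h import *
s,im=snap('wrist','w1.png');print(s['tool_pos'],s['time_s'],np.abs(s['joint_velocities']).max())
move([.5015,-.3213,.046],-28.5)"
```

```text
[ 0.50063188 -0.32201943  0.16986209] 1.2 0.032092886015270196
shift [  0.7  -1.8 124.3] turn [0.03 0.06 0.06]
```

View pics/w1.png

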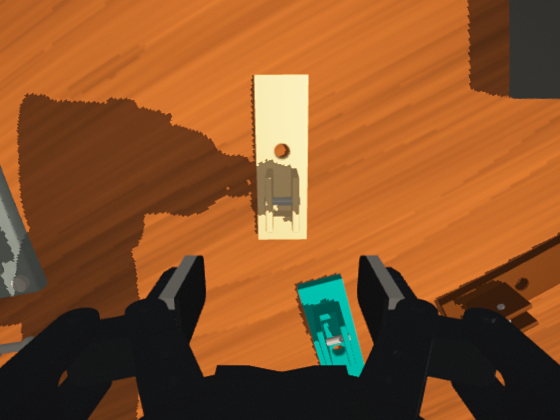

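The wrist view shows the housing with its front corners at (255,75) and (308,75), rear corners at (260,239) and (307,239), and hole at (282,151).

```bash
python3 -c "
from h import *
s=env.get_state()
im=cv2.imread('pics/w1.png');m=((im[:,:,0]>110)&(im[:,:,2]>200)).astype(np.uint8)
m=cv2.morphologyEx(m,cv2.MORPH_OPEN,np.ones((3,3)));m[:60]=0;m[245:]=0;m[:,:240]=0;m[:,330:]=0
ys,xs=np.nonzero(m[78:140]);
pts=[(x0+.0,y) for y in (80,135) for x0 in (np.nonzero(m[y])[0].min(),np.nonzero(m[y])[0].max())];print(pts)
P=[plane('wrist',p,.01,s)*1e3 for p in pts+[(281.5,150.5),(281.5,75),(283.5,239.5)]]
for p in P: print(np.round(p,1))
for i,j in ((2,0),(3,1),(6,5)): d=P[j]-P[i];print(np.degrees(np.arctan2(d[1],d[0])))
"
```

```text
[(np.float64(254.0), 80), (np.float64(308.0), 80), (np.float64(256.0), 135), (np.float64(307.0), 135)]
[ 586.9 -346.6   10. ]
[ 567.6 -382.    10. ]
[ 550.7 -327.9   10. ]
[ 531.9 -362.5   10. ]
[ 530.8 -339.5   10. ]
[ 580.2 -366.3   10. ]
[ 464.8 -305.5   10. ]
-27.37124638490621
-28.61949185602459
-27.78379687562882
```

```bash
python3 -c "
from h import *
move([.5015,-.323,.046],-28.2)"
```

```text
shift [  1.5  -0.3 124.3] turn [ 0.03  0.06 -0.24]
```

Call:
drive_tool(
  targets=[
    [1, 0, 40, 0, 0, 0, 60],
    [1, 0, 80, 0, 0, 0, 50],
    [1, 0, 110, 0, 0, 0, 46],
    [1, 0, 124, 0, 0, 0, 46],
    [1, 0, 124, 0, 0, 0, 46],
    [1, 0, 124, 0, 0, 0, 20],
    [1, 0, 124, 0, 0, 0, 15],
    [1, 0, 124, 0, 0, 0, 15],
    [1, 0, 124, 0, 0, 0, 15],
    [1, 0, 124, 0, 0, 0, 15],
    [1, 0, 124, 0, 0, 0, 15],
    [1, 0, 124, 0, 0, 0, 15],
  ],
  force=40,
)

```text
time_s: 2.45
tool_pos: [0.5034, -0.3237, 0.0486]
ee_rot: [0.969, -0.245, 0.002, 0.001]
ft_force: [-1.7, -1.0, 6.0]
grip_width: 0.276
grip_force: 40.4
```

Call:
drive_tool(
  targets=[
    [0, 0, -15, 0, 0, 0, 15],
    [0, 0, -50, 0, 0, 0, 15],
    [0, 0, -100, 0, 0, 0, 15],
    [0, 0, -150, 0, 0, 0, 15],
    [0, 0, -190, 0, 0, 0, 15],
    [0, 0, -190, 0, 0, 0, 15],
  ],
)

```text
time_s: 3.05
tool_pos: [0.5053, -0.3241, 0.2444]
ee_rot: [0.969, -0.245, 0.007, 0.002]
ft_force: [0.2, -0.2, -2.0]
grip_width: 0.275
grip_force: 39.5
```

```bash
python3 -c "
from h import *
s=env.get_state();print(s['tool_pos'],s['ft_force'],s['grip_width'])
move([.47,-.03,.25],-17.5)"
```

```text
[ 0.50530564 -0.32410601  0.24435132] [ 0.1810356  -0.22207517 -1.95552619] 0.274539402409774
shift [-170.7 -242.    -8.3] turn [  0.12  -0.81 -10.88]
```

Call:
drive_tool(
  targets=[
    [-25, -35, -8, 0, 0, -2, 15],
    [-50, -70, -8, 0, 0, -4, 15],
    [-75, -105, -8, 0, 0, -6, 15],
    [-100, -140, -8, 0, 0, -8, 15],
    [-125, -175, -8, 0, 0, -10, 15],
    [-150, -212, -8, 0, -0.5, -11, 15],
    [-165, -235, -8, 0, -0.8, -11, 15],
    [-171, -242, -8, 0, -0.8, -11, 15],
    [-171, -242, -8, 0, -0.8, -11, 15],
    [-171, -242, -8, 0, -0.8, -11, 15],
    [-171, -242, -8, 0, -0.8, -11, 15],
  ],
)

```text
time_s: 4.15
tool_pos: [0.45, -0.0994, 0.2443]
ee_rot: [0.992, -0.12, -0.005, -0.021]
ft_force: [-0.3, 0.2, -2.5]
grip_width: 0.272
grip_force: 39.7
```

```bash
python3 -c "
from h import *
s,im=snap('wrist','w2.png');print(s['tool_pos'],s['ee_rot'],s['time_s'],s['ft_force'])"
```

```text
[ 0.44997765 -0.09936423  0.24427221] [ 0.99248249 -0.12042187 -0.00485646 -0.02129546] 4.15 [-0.34103916  0.1898735  -2.49718952]
```

View pics/w2.png

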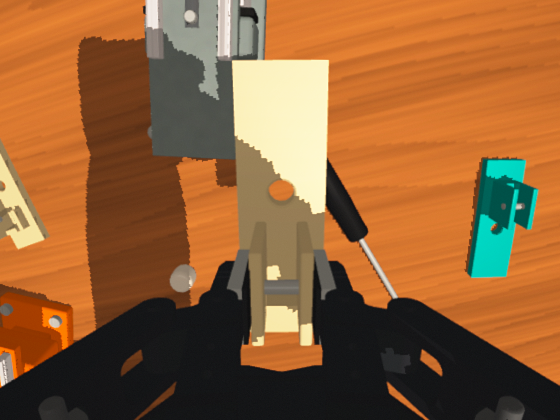

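The wrist view shows the jig pin at (190,16), and the held housing with front corners (233,61) and (329,60) and hole (281,190). The arm stopped short of the goal pose, so I'll check the joints.

```bash
python3 -c "
from h import *
np.set_printoptions(precision=4,suppress=True)
s=env.get_state();print(s['joints'],s['joint_velocities'])
o=R.from_quat(s['ee_rot'])
for p in ((233.5,61),(328.5,60.5),(281,190)):
  # intersect with base-top plane in tool frame: z = .0486-.010
  O,d=ray('wrist',p,s);O=o.inv().apply(O-s['tool_pos']);d=o.inv().apply(d);print((O+d*(.0386-O[2])/d[2])*1e3)
print(plane('wrist',(190,16),.096,s))
move([.47,-.03,.25],-17.5)"
```

```text
[-0.2421  0.1802 -0.1042  1.3013  0.0412  3.1406] [ 0.0019  0.0018  0.0007 -0.001  -0.0004  0.0018]
[ 87.6712 -19.6237  38.6   ]
[87.8064 19.8084 38.6   ]
[32.5393  0.0073 38.6   ]
[ 0.5913 -0.0628  0.096 ]
shift [  2.8 -72.2  -2.8] turn [-2.34  0.93  3.67]
```

Joint 6 is at its limit, so the housing must go back to its old place and be regrasped with the tool half-turned. I'll use this picture for the jig's yaw first.

```bash
python3 -c "
import cv2
i=cv2.imread('pics/w2.png')[0:170,130:290];cv2.imwrite('pics/e.png',cv2.resize(i,None,fx=3.5,fy=3.5,interpolation=cv2.INTER_CUBIC))
from h import *
move([.5034,-.3237,.12],-28.3);move([.5034,-.3237,.05],-28.3)"
```

```text
shift [107.3 210.1 114.1] turn [-2.24  1.15 14.47]
shift [108.3 213.  184. ] turn [-2.24  1.15 14.47]
```

View pics/e.png

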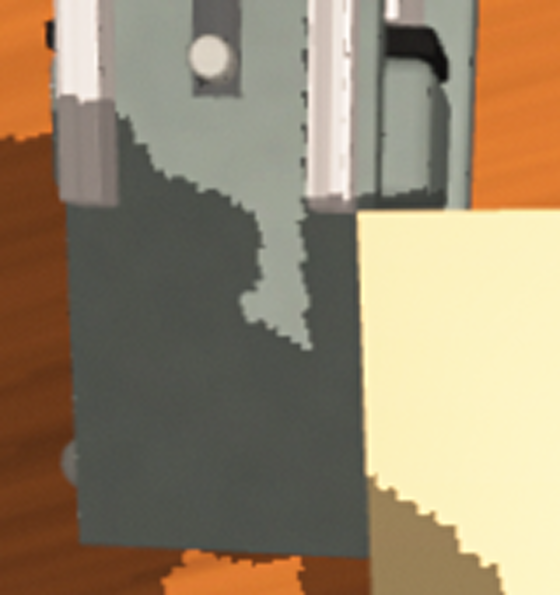

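The crop shows the pin top at (211,58), the bed's left edge from (67,207) to (79,543), its rear edge from (79,544) to (368,556), and the rail feet at (118,205) and (305,200).

```bash
python3 -c "
from h import *
s=env.get_state()
C=lambda x,y:((x+.5)/3.5-.5+130,(y+.5)/3.5-.5)
P={n:plane('wrist',C(x,y),z,s)[:2]*1e3 for n,x,y,z in [('l1',67,207,.09),('l0',79,543,.09),('r1',79,544,.09),('r0',368,556,.09),('railL',118,205,.09),('railR',305,200,.09),('pin',211,58,.096),('slot',216,97,.09)]}
for n in P: print(n,P[n].round(1))
a=lambda d:np.degrees(np.arctan2(d[1],d[0]))
print(a(P['l1']-P['l0']),a(P['r1']-P['r0'])-90,a(P['railL']-P['railR'])-90)
"
```

```text
l1 [573.3 -23. ]
l0 [505.1  -2.2]
r1 [504.9  -2.1]
r0 [486.6 -64.9]
railL [570.7 -33.8]
railR [561.3 -72.4]
pin [591.2 -62.7]
slot [585.4 -60.2]
-16.99114031116414 -16.218694590776977 -13.71413478314956
```

Call:
drive_tool(
  targets=[
    [10, 30, 0, 0, 0, 3, 15],
    [25, 60, 0, 0, 0, 6, 15],
    [25, 60, 0, 0, 0, 6, 15],
    [25, 60, 0, 0, 0, 6, 15],
  ],
)

```text
time_s: 4.6
tool_pos: [0.4597, -0.1636, 0.2411]
ee_rot: [0.985, -0.172, -0.007, -0.021]
ft_force: [0.2, -0.2, -1.2]
grip_width: 0.27
grip_force: 40.0
```

```bash
python3 -c "
from h import *
move([.5034,-.3237,.12],-28.3);move([.5034,-.3237,.05],-28.3)"
```

```text
shift [ 97.9 140.4 113.6] turn [-2.2   1.32  8.43]
shift [ 99.3 143.2 183.5] turn [-2.2   1.32  8.43]
```

Call:
drive_tool(
  targets=[
    [28, 40, 30, -0.6, 0.4, 3, 15],
    [60, 80, 60, -1.2, 0.8, 5, 15],
    [85, 120, 90, -2, 1.3, 8, 15],
    [98, 140, 114, -2.2, 1.3, 8.4, 15],
    [98, 140, 114, -2.2, 1.3, 8.4, 15],
    [98, 141, 135, -2.2, 1.3, 8.4, 15],
    [98, 142, 155, -2.2, 1.3, 8.4, 15],
    [99, 143, 170, -2.2, 1.3, 8.4, 15],
    [99, 143, 177, -2.2, 1.3, 8.4, 15],
    [99, 143, 177, -2.2, 1.3, 8.4, 15],
    [99, 143, 177, -2.2, 1.3, 8.4, 15],
  ],
)

```text
time_s: 5.7
tool_pos: [0.5043, -0.3226, 0.0581]
ee_rot: [0.97, -0.243, 0.001, 0.0]
ft_force: [0.1, 0.2, -1.1]
grip_width: 0.273
grip_force: 40.1
```

```bash
python3 -c "
from h import *
move([.5034,-.3237,.05],-28.3)"
```

```text
shift [-0.3  1.4  8.1] turn [ 0.01 -0.1   0.18]
```

Call:
drive_tool(
  targets=[
    [0, 0, 3, 0, 0, 0, 15],
    [0, 0, 6, 0, 0, 0, 15],
    [0, 0, 8, 0, 0, 0, 15],
    [0, 0, 9, 0, 0, 0, 15],
    [0, 0, 9, 0, 0, 0, 15],
  ],
)

```text
time_s: 6.2
tool_pos: [0.5037, -0.323, 0.0487]
ee_rot: [0.97, -0.243, 0.0, 0.0]
ft_force: [-2.0, 0.9, 2.4]
grip_width: 0.271
grip_force: 40.7
```

Just touching. I'll open, rise, and make the half turn (world +180°, tool −180°).

Call:
drive_tool(
  targets=[
    [0, 0, 0, 0, 0, 0, 46],
    [0, 0, 0, 0, 0, 0, 46],
    [0, 0, 0, 0, 0, 0, 50],
    [0, 0, -15, 0, 0, 0, 50],
    [0, 0, -50, 0, 0, 0, 50],
    [0, 0, -80, 0, 0, -8, 50],
    [0, 0, -80, 0, 0, -16, 50],
    [0, 0, -80, 0, 0, -24, 50],
    [0, 0, -80, 0, 0, -32, 50],
    [0, 0, -80, 0, 0, -40, 50],
    [0, 0, -80, 0, 0, -48, 50],
    [0, 0, -80, 0, 0, -56, 50],
  ],
)

```text
time_s: 7.4
tool_pos: [0.5037, -0.323, 0.1279]
ee_rot: [0.97, 0.243, 0.0, 0.0]
ft_force: [0.1, 0.3, 0.1]
grip_width: 0.586
grip_force: 0.0
```

```bash
python3 -c "
from h import *
print(env.get_state()['joints'])
move([.5037,-.323,.13],151.7)"
```

```text
[-5.70036271e-01  5.12876023e-01  6.38174614e-02  1.12125630e+00
 -3.10525384e-04  2.08004295e+00]
shift [ 0.   0.1 -2.1] turn [ 2.0000e-02  4.0000e-02 -1.2354e+02]
```

Call:
drive_tool(
  targets=[
    [0, 0, 0, 0, 0, -8.5, 50],
    [0, 0, 0, 0, 0, -17, 50],
    [0, 0, 0, 0, 0, -25.5, 50],
    [0, 0, 0, 0, 0, -34, 50],
    [0, 0, 0, 0, 0, -42.5, 50],
    [0, 0, 0, 0, 0, -51, 50],
    [0, 0, 0, 0, 0, -59.5, 50],
    [0, 0, 0, 0, 0, -68, 50],
    [0, 0, 0, 0, 0, -76.5, 50],
    [0, 0, 0, 0, 0, -85, 50],
    [0, 0, 0, 0, 0, -93.5, 50],
    [0, 0, 0, 0, 0, -102, 50],
  ],
)

```text
time_s: 8.6
tool_pos: [0.5037, -0.323, 0.1279]
ee_rot: [0.421, 0.907, -0.0, 0.0]
ft_force: [-0.4, -0.1, 0.3]
grip_width: 0.588
grip_force: 0.0
```

Call:
drive_tool(
  targets=[
    [0, 0, 0, 0, 0, -8.5, 50],
    [0, 0, 0, 0, 0, -17, 50],
    [0, 0, 0, 0, 0, -21.5, 50],
    [0, 0, 0, 0, 0, -21.5, 50],
    [0, 0, 0, 0, 0, -21.5, 50],
  ],
)

```text
time_s: 9.1
tool_pos: [0.5036, -0.3229, 0.128]
ee_rot: [0.248, 0.969, -0.0, 0.0]
ft_force: [0.7, 0.4, -0.7]
grip_width: 0.583
grip_force: 0.0
```

```bash
python3 -c "
from h import *
s,_=snap('side','s2.png')
print(env.get_state()['joints'],env.get_state()['time_s'])
i=cv2.imread('pics/s2.png')[130:220,260:380];cv2.imwrite('pics/s2c.png',cv2.resize(i,None,fx=5,fy=5,interpolation=cv2.INTER_CUBIC))
move([.5037,-.323,.048],151.7)"
```

```text
[-5.70001687e-01  5.12844179e-01  6.38528006e-02  1.12135106e+00
 -2.90167282e-04 -6.82544591e-02] 9.15
shift [-0. -0. 80.] turn [-0.02  0.02 -0.45]
```

View pics/s2c.png

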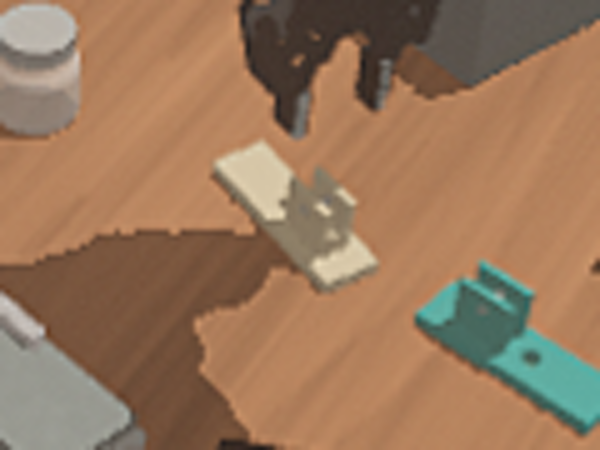

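The housing stands upright on the counter at crop (295,215), with the gripper above it. I'll regrasp.

Call:
drive_tool(
  targets=[
    [0, 0, 40, 0, 0, 0, 50],
    [0, 0, 70, 0, 0, 0, 46],
    [0, 0, 80, 0, 0, 0, 46],
    [0, 0, 80, 0, 0, 0, 46],
    [0, 0, 80, 0, 0, 0, 15],
    [0, 0, 80, 0, 0, 0, 15],
    [0, 0, 80, 0, 0, 0, 15],
    [0, 0, 80, 0, 0, 0, 15],
    [0, 0, 80, 0, 0, 0, 15],
    [0, 0, 80, 0, 0, 0, 15],
  ],
  force=40,
)

```text
time_s: 10.15
tool_pos: [0.5049, -0.3237, 0.0499]
ee_rot: [0.248, 0.969, -0.001, 0.002]
ft_force: [-0.1, -0.4, 6.4]
grip_width: 0.275
grip_force: 41.0
```

Call:
drive_tool(
  targets=[
    [0, 0, -15, 0, 0, 0, 15],
    [0, 0, -60, 0, 0, 0, 15],
    [0, 0, -110, 0, 0, 0, 15],
    [0, 0, -160, 0, 0, 0, 15],
    [0, 0, -200, 0, 0, 0, 15],
    [0, 0, -200, 0, 0, 0, 15],
  ],
)

```text
time_s: 10.75
tool_pos: [0.5062, -0.3245, 0.2556]
ee_rot: [0.248, 0.969, -0.002, 0.006]
ft_force: [0.5, -0.3, -1.2]
grip_width: 0.27
grip_force: 40.3
```

```bash
cat >> h.py <<'E'
PIN=np.array([.5912,-.0624]);Y=-17.0;ex=np.array([np.cos(np.radians(Y)),np.sin(np.radians(Y))]);ey=np.array([-ex[1],ex[0]])
def jig(x,y,z,tilt=0):
    "TCP target: x mm along channel from the pin, y left, z over bed; flipped tool"
    p=PIN+(ex*x+ey*y)/1e3
    move([*p,.09+z/1e3],Y+180,-tilt)
E
python3 -c "
from h import *
s=env.get_state();print(s['tool_pos'],s['ft_force'])
jig(-48.5,.5,110);jig(-48.5,.5,110,4.2);jig(-48.5,.5,60,4.2)"
```

```text
[ 0.50617505 -0.3245321   0.25563655] [ 0.47654129 -0.34379496 -1.17564996]
shift [ 99.5 261.5  53.9] turn [ -0.15   0.78 -11.67]
shift [ 99.5 261.5  53.9] turn [ -0.58  -3.41 -11.66]
shift [100.2 261.6 103.9] turn [ -0.58  -3.41 -11.66]
```

Call:
drive_tool(
  targets=[
    [18, 46, 0, 0, 0, -2, 15],
    [36, 92, 0, 0, 0, -4, 15],
    [54, 138, 0, 0, 0, -6, 15],
    [72, 184, 0, 0, 0, -8, 15],
    [88, 228, 10, -0.3, -2, -10, 15],
    [98, 255, 30, -0.6, -3, -11, 15],
    [101, 262, 54, -0.6, -3.4, -11.7, 15],
    [101, 262, 54, -0.6, -3.4, -11.7, 15],
    [101, 262, 54, -0.6, -3.4, -11.7, 15],
    [101, 262, 54, -0.6, -3.4, -11.7, 15],
  ],
)

```text
time_s: 11.75
tool_pos: [0.5413, -0.0455, 0.1948]
ee_rot: [0.148, 0.988, -0.003, 0.031]
ft_force: [0.5, 0.1, -1.2]
grip_width: 0.271
grip_force: 40.2
```

```bash
python3 -c "
from h import *
s,_=snap('scene','s3.png');print(s['tool_pos'],s['ft_force'],s['joints'][5])
a=cv2.imread('pics/s3.png')[160:290,230:350];vision and None
_,_=snap('side','s3b.png');b=cv2.imread('pics/s3b.png')[130:260,200:320]
cv2.imwrite('pics/s3c.png',cv2.resize(np.hstack([a,b]),None,fx=3.3,fy=3.3,interpolation=cv2.INTER_CUBIC))
jig(-47.5,.5,70,4.2);jig(-47.5,.5,56,4.2)"
```

```text
[ 0.54130369 -0.04553147  0.19481266] [ 0.51077505  0.07202404 -1.15411429] 0.2182546956320346
shift [-2.7 -1.1 35.4] turn [ 0.24 -0.61 -0.08]
shift [-1.8 -1.2 49.3] turn [ 0.24 -0.61 -0.08]
```

View pics/s3c.png

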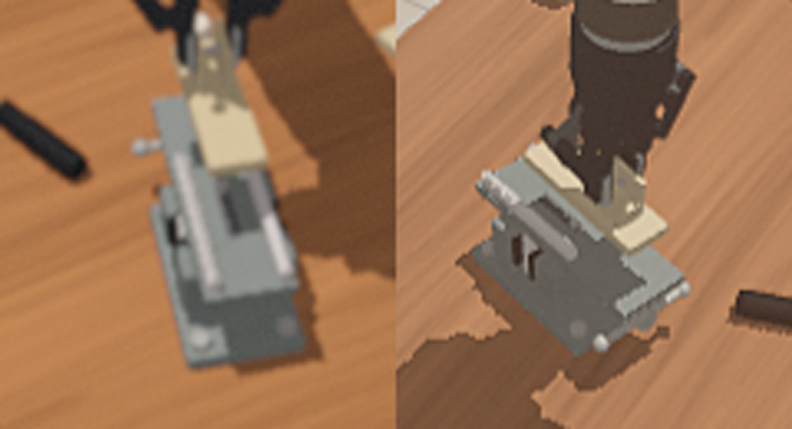

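The housing hangs above the jig with its hole end away from the robot and its front raised. Front corners are at crop (208,170) and (267,163). I'll lower it in steps.

Call:
drive_tool(
  targets=[
    [-2, -1, 15, 0.2, -0.6, 0, 15],
    [-2, -1, 28, 0.2, -0.6, 0, 15],
    [-2, -1, 38, 0.2, -0.6, 0, 15],
    [-2, -1, 43, 0.2, -0.6, 0, 15],
    [-2, -1, 45, 0.2, -0.6, 0, 15],
    [-2, -1, 45, 0.2, -0.6, 0, 15],
  ],
)

```text
time_s: 12.45
tool_pos: [0.5451, -0.0469, 0.1493]
ee_rot: [0.148, 0.988, -0.005, 0.035]
ft_force: [-1.1, 1.1, -1.4]
grip_width: 0.275
grip_force: 40.2
```

```bash
python3 -c "
from h import *
s=env.get_state();print(s['tool_pos'],s['ft_force'],s['ft_torque'])
jig(-47.5,.5,52,4.2)"
```

```text
[ 0.54512586 -0.04690175  0.14925802] [-1.09972864  1.0606326  -1.36582193] [ 0.08581306  0.0973347  -0.03335311]
shift [-0.6 -0.9  7.3] turn [ 0.03 -0.13  0.01]
```

Call:
drive_tool(
  targets=[
    [0, -0.5, 1, 0, 0, 0, 15],
    [0, -0.5, 2, 0, 0, 0, 15],
    [0, -0.5, 3, 0, 0, 0, 15],
    [0, -0.5, 3, 0, 0, 0, 15],
  ],
)

```text
time_s: 12.85
tool_pos: [0.545, -0.0472, 0.1461]
ee_rot: [0.147, 0.988, -0.005, 0.035]
ft_force: [0.2, 0.2, -0.9]
grip_width: 0.277
grip_force: 40.2
```

Call:
drive_tool(
  targets=[
    [0, 0, 1, 0, 0, 0, 15],
    [0, 0, 2, 0, 0, 0, 15],
    [0, 0, 2, 0, 0, 0, 15],
  ],
)

```text
time_s: 13.15
tool_pos: [0.545, -0.0473, 0.1439]
ee_rot: [0.147, 0.988, -0.005, 0.035]
ft_force: [-0.6, 0.5, -1.8]
grip_width: 0.271
grip_force: 40.2
```

Call:
drive_tool(
  targets=[
    [0, 0, 0.7, 0, 0, 0, 15],
    [0, 0, 1.3, 0, 0, 0, 15],
    [0, 0, 1.3, 0, 0, 0, 15],
  ],
)

```text
time_s: 13.45
tool_pos: [0.5453, -0.0473, 0.1429]
ee_rot: [0.147, 0.988, -0.005, 0.035]
ft_force: [-0.3, -0.9, -0.9]
grip_width: 0.272
grip_force: 40.4
```

Call:
drive_tool(
  targets=[
    [0, 0, 0.5, 0, 0, 0, 15],
    [0, 0, 1, 0, 0, 0, 15],
    [0, 0, 1, 0, 0, 0, 15],
  ],
)

```text
time_s: 13.75
tool_pos: [0.5453, -0.0473, 0.1427]
ee_rot: [0.147, 0.988, -0.005, 0.035]
ft_force: [-2.7, 0.1, 4.7]
grip_width: 0.274
grip_force: 41.2
```

Contact is light, about 6 N, at the expected height. I'll release and rise.

Call:
drive_tool(
  targets=[
    [0, 0, -0.5, 0, 0, 0, 22],
    [0, 0, -0.5, 0, 0, 0, 26],
    [0, 0, -0.5, 0, 0, 0, 32],
    [0, 0, -0.5, 0, 0, 0, 40],
    [0, 0, -0.5, 0, 0, 0, 46],
    [0, 0, -0.5, 0, 0, 0, 46],
    [0, 0, -10, 0, 0, 0, 46],
    [0, 0, -40, 0, 0, 0, 46],
    [0, 0, -60, 0, 0, 0, 46],
    [0, 0, -60, 0, 0, 0, 46],
  ],
  force=20,
)

```text
time_s: 14.75
tool_pos: [0.5434, -0.0463, 0.2058]
ee_rot: [0.147, 0.988, -0.005, 0.039]
ft_force: [0.5, -1.1, -0.5]
grip_width: 0.54
grip_force: 0.0
```

```bash
python3 -c "
from h import *
s,_=snap('scene','s4.png');_,_=snap('side','s4b.png')
a=cv2.imread('pics/s4.png')[170:280,240:340];b=cv2.imread('pics/s4b.png')[150:260,205:305]
cv2.imwrite('pics/s4c.png',cv2.resize(np.hstack([a,b]),None,fx=4,fy=4,interpolation=cv2.INTER_CUBIC))
print(s['time_s'])
jig(-97,.5,90);jig(-97,.5,29)"
```

```text
14.75
shift [46.3 -0.5 19. ] turn [0.05 4.15 0.03]
shift [50.7 -0.6 79.9] turn [0.05 4.15 0.03]
```

View pics/s4c.png

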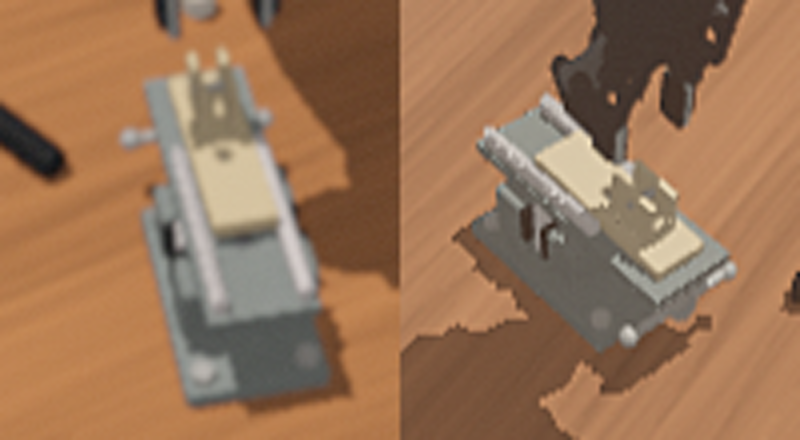

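The housing lies in the channel between the rails, rear corners at crop (704,240) and (657,275) in the side view. Next I'll push from behind with closed fingers.

```bash
python3 -c "
from h import *
for p in ((704,240),(657,275)):
  q=plane('side',((p[0]-400+.5)/4-.5+205,(p[1]+.5)/4-.5+150),.10)[:2]-PIN;print(q@ex*1e3,q@ey*1e3)
p=plane('scene',((223+.5)/4-.5+240,(154+.5)/4-.5+170),.105)[:2]-PIN;print('hole',p@ex*1e3,p@ey*1e3)
jig(-106,0,90);jig(-106,0,30)"
```

```text
-86.66553161983339 -20.982329680282334
-89.68325246313105 22.99142643648775
hole -14.923529894003146 0.1674980430818624
shift [55.3 -1.  18.4] turn [0.05 4.15 0.03]
shift [59.6 -1.1 78.2] turn [0.05 4.15 0.03]
```

Call:
drive_tool(
  targets=[
    [20, -1, -5, 0, 2, 0, 10],
    [45, -1, 5, 0, 4, 0, 0],
    [57, -1, 18, 0, 4.2, 0, 0],
    [57, -1, 18, 0, 4.2, 0, 0],
    [59, -1, 45, 0, 4.2, 0, 0],
    [61, -1, 65, 0, 4.2, 0, 0],
    [62, -1, 75, 0, 4.2, 0, 0],
    [62, -1, 77, 0, 4.2, 0, 0],
    [62, -1, 77, 0, 4.2, 0, 0],
  ],
)

```text
time_s: 15.75
tool_pos: [0.4874, -0.0307, 0.1206]
ee_rot: [0.148, 0.989, 0.0, -0.001]
ft_force: [-0.4, 0.8, -0.2]
grip_width: -0.002
grip_force: 0.0
```

```bash
python3 -c "
from h import *
s=env.get_state();print(s['tool_pos'],s['ft_force'],s['grip_width'])
jig(-98,0,30);jig(-84,0,30)"
```

```text
[ 0.48742628 -0.03068691  0.12061071] [-0.42192881  0.79035921 -0.23713844] -0.0019595159498519365
shift [-10.5   0.    0.6] turn [ 0.03 -0.14  0.03]
shift [-24.5   0.    0.6] turn [ 0.03 -0.14  0.03]
```

Call:
drive_tool(
  targets=[
    [-2, 0, 0, 0, 0, 0, 0],
    [-4, 0, 0, 0, 0, 0, 0],
    [-6, 0, 0, 0, 0, 0, 0],
    [-7, 0, 0, 0, 0, 0, 0],
    [-8, 0, 0, 0, 0, 0, 0],
    [-9, 0, 0, 0, 0, 0, 0],
  ],
)

```text
time_s: 16.35
tool_pos: [0.4956, -0.0332, 0.1205]
ee_rot: [0.148, 0.989, 0.0, -0.001]
ft_force: [-0.5, 0.0, 0.4]
grip_width: 0.002
grip_force: 0.8
```

Call:
drive_tool(
  targets=[
    [-0.7, 0, 0, 0, 0, 0, 0],
    [-1.4, 0, 0, 0, 0, 0, 0],
    [-2, 0, 0, 0, 0, 0, 0],
    [-2, 0, 0, 0, 0, 0, 0],
  ],
)

```text
time_s: 16.75
tool_pos: [0.4973, -0.0338, 0.1204]
ee_rot: [0.148, 0.989, 0.0, -0.001]
ft_force: [-1.7, 0.3, 1.5]
grip_width: -0.003
grip_force: 1.2
```

Call:
drive_tool(
  targets=[
    [-0.7, 0, 0, 0, 0, 0, 0],
    [-1.4, 0, 0, 0, 0, 0, 0],
    [-2, 0, 0, 0, 0, 0, 0],
    [-2, 0, 0, 0, 0, 0, 0],
  ],
)

```text
time_s: 17.15
tool_pos: [0.4997, -0.0344, 0.1204]
ee_rot: [0.148, 0.989, 0.0, -0.001]
ft_force: [-1.4, 0.3, 1.7]
grip_width: 0.003
grip_force: 0.9
```

Contact is made and it slides with about 1.5 N. I'll keep going in small steps.

Call:
drive_tool(
  targets=[
    [-0.7, 0, 0, 0, 0, 0, 0],
    [-1.4, 0, 0, 0, 0, 0, 0],
    [-2.1, 0, 0, 0, 0, 0, 0],
    [-2.8, 0, 0, 0, 0, 0, 0],
    [-3, 0, 0, 0, 0, 0, 0],
    [-3, 0, 0, 0, 0, 0, 0],
  ],
)

```text
time_s: 17.75
tool_pos: [0.5025, -0.0353, 0.1204]
ee_rot: [0.148, 0.989, 0.0, -0.001]
ft_force: [-1.2, 0.7, 0.7]
grip_width: 0.001
grip_force: 0.7
```

Call:
drive_tool(
  targets=[
    [-0.5, 0, 0, 0, 0, 0, 0],
    [-1, 0, 0, 0, 0, 0, 0],
    [-1.5, 0, 0, 0, 0, 0, 0],
    [-2, 0, 0, 0, 0, 0, 0],
    [-2, 0, 0, 0, 0, 0, 0],
  ],
)

```text
time_s: 18.25
tool_pos: [0.5043, -0.0359, 0.1204]
ee_rot: [0.148, 0.989, 0.0, -0.001]
ft_force: [-1.2, 0.5, -0.3]
grip_width: 0.001
grip_force: 0.7
```

Call:
drive_tool(
  targets=[
    [-0.5, 0, 0, 0, 0, 0, 0],
    [-1, 0, 0, 0, 0, 0, 0],
    [-1.5, 0, 0, 0, 0, 0, 0],
    [-1.5, 0, 0, 0, 0, 0, 0],
  ],
)

```text
time_s: 18.65
tool_pos: [0.5058, -0.0363, 0.1204]
ee_rot: [0.148, 0.989, 0.0, -0.001]
ft_force: [-0.6, 0.6, 1.5]
grip_width: -0.0
grip_force: 0.7
```

Call:
drive_tool(
  targets=[
    [-0.5, 0, 0, 0, 0, 0, 0],
    [-1, 0, 0, 0, 0, 0, 0],
    [-1, 0, 0, 0, 0, 0, 0],
  ],
)

```text
time_s: 18.95
tool_pos: [0.5068, -0.0366, 0.1205]
ee_rot: [0.148, 0.989, 0.0, -0.001]
ft_force: [-0.6, -0.2, 0.9]
grip_width: -0.002
grip_force: 0.8
```

Call:
drive_tool(
  targets=[
    [-0.5, 0, 0, 0, 0, 0, 0],
    [-1, 0, 0, 0, 0, 0, 0],
    [-1, 0, 0, 0, 0, 0, 0],
  ],
)

```text
time_s: 19.25
tool_pos: [0.5077, -0.0369, 0.1204]
ee_rot: [0.148, 0.989, 0.0, -0.001]
ft_force: [-1.9, 0.7, 0.8]
grip_width: -0.002
grip_force: 0.8
```

Call:
drive_tool(
  targets=[
    [-0.4, 0, 0, 0, 0, 0, 0],
    [-0.8, 0, 0, 0, 0, 0, 0],
    [-0.8, 0, 0, 0, 0, 0, 0],
  ],
)

```text
time_s: 19.55
tool_pos: [0.5085, -0.0372, 0.1204]
ee_rot: [0.148, 0.989, 0.0, -0.001]
ft_force: [-1.0, -0.3, -0.2]
grip_width: -0.0
grip_force: 0.0
```

Call:
drive_tool(
  targets=[
    [-0.4, 0, 0, 0, 0, 0, 0],
    [-0.8, 0, 0, 0, 0, 0, 0],
    [-0.8, 0, 0, 0, 0, 0, 0],
  ],
)

```text
time_s: 19.85
tool_pos: [0.5093, -0.0374, 0.1205]
ee_rot: [0.148, 0.989, 0.0, -0.001]
ft_force: [-0.5, 0.2, 1.0]
grip_width: 0.003
grip_force: 0.4
```

Call:
drive_tool(
  targets=[
    [-0.4, 0, 0, 0, 0, 0, 0],
    [-0.8, 0, 0, 0, 0, 0, 0],
    [-0.8, 0, 0, 0, 0, 0, 0],
  ],
)

```text
time_s: 20.15
tool_pos: [0.5096, -0.0375, 0.1204]
ee_rot: [0.148, 0.989, 0.0, -0.001]
ft_force: [-2.8, 1.3, 1.7]
grip_width: 0.001
grip_force: 1.3
```

Call:
drive_tool(
  targets=[
    [-0.3, 0, 0, 0, 0, 0, 0],
    [-0.3, 0, 0, 0, 0, 0, 0],
  ],
)

```text
time_s: 20.35
tool_pos: [0.5101, -0.0376, 0.1204]
ee_rot: [0.148, 0.989, 0.0, -0.001]
ft_force: [-2.6, 0.7, 1.3]
grip_width: -0.002
grip_force: 1.2
```

Call:
drive_tool(
  targets=[
    [-0.3, 0, 0, 0, 0, 0, 0],
    [-0.3, 0, 0, 0, 0, 0, 0],
  ],
)

```text
time_s: 20.55
tool_pos: [0.5105, -0.0378, 0.1204]
ee_rot: [0.148, 0.989, 0.0, -0.001]
ft_force: [-3.3, 1.1, 2.1]
grip_width: -0.001
grip_force: 1.3
```

Call:
drive_tool(
  targets=[
    [-0.3, 0, 0, 0, 0, 0, 0],
    [-0.3, 0, 0, 0, 0, 0, 0],
  ],
)

```text
time_s: 20.75
tool_pos: [0.5108, -0.0378, 0.1204]
ee_rot: [0.148, 0.989, 0.0, -0.001]
ft_force: [-2.7, 1.0, 1.5]
grip_width: 0.0
grip_force: 1.3
```

Call:
drive_tool(
  targets=[
    [-0.3, 0, 0, 0, 0, 0, 0],
    [-0.6, 0, 0, 0, 0, 0, 0],
    [-0.6, 0, 0, 0, 0, 0, 0],
  ],
)

```text
time_s: 21.05
tool_pos: [0.5114, -0.038, 0.1204]
ee_rot: [0.148, 0.989, 0.0, -0.001]
ft_force: [-3.1, 0.7, 2.3]
grip_width: 0.004
grip_force: 1.2
```

Call:
drive_tool(
  targets=[
    [-0.3, 0, 0, 0, 0, 0, 0],
    [-0.6, 0, 0, 0, 0, 0, 0],
    [-0.6, 0, 0, 0, 0, 0, 0],
  ],
)

```text
time_s: 21.35
tool_pos: [0.5119, -0.0382, 0.1204]
ee_rot: [0.148, 0.989, 0.0, -0.001]
ft_force: [-2.7, 0.6, 1.7]
grip_width: 0.0
grip_force: 1.2
```

Call:
drive_tool(
  targets=[
    [-0.3, 0, 0, 0, 0, 0, 0],
    [-0.6, 0, 0, 0, 0, 0, 0],
    [-0.6, 0, 0, 0, 0, 0, 0],
  ],
)

```text
time_s: 21.65
tool_pos: [0.5125, -0.0384, 0.1204]
ee_rot: [0.148, 0.989, 0.0, -0.001]
ft_force: [-2.1, 1.5, 1.9]
grip_width: -0.001
grip_force: 1.2
```

Call:
drive_tool(
  targets=[
    [-0.3, 0, 0, 0, 0, 0, 0],
    [-0.6, 0, 0, 0, 0, 0, 0],
    [-0.6, 0, 0, 0, 0, 0, 0],
  ],
)

```text
time_s: 21.95
tool_pos: [0.5127, -0.0384, 0.1204]
ee_rot: [0.148, 0.989, 0.0, -0.002]
ft_force: [-3.9, 1.1, 3.4]
grip_width: -0.001
grip_force: 2.0
```

```bash
python3 -c "
from h import *
np.set_printoptions(precision=1,suppress=True)
for f,n in (('s4','scene'),('s5','scene'),('s4b','side'),('s5b','side')):
  if f[:2]=='s5': snap(n,f+'.png')
  h=cv2.cvtColor(cv2.imread('pics/'+f+'.png'),cv2.COLOR_BGR2HSV)
  m=cv2.inRange(h,(16,45,150),(32,140,255))
  w=np.zeros_like(m);w[(slice(170,280),slice(240,340)) if n=='scene' else (slice(150,260),slice(205,305))]=1
  c=max(cv2.findContours(m*w,0,2)[0],key=cv2.contourArea);print(f,cv2.contourArea(c));print(c[:,0][cv2.convexHull(c[:,0],returnPoints=False)[:,0]].tolist() if 0 else cv2.approxPolyDP(cv2.convexHull(c),1.2,True)[:,0].tolist())
"
```

```text
s4 415.5
[[295, 182], [309, 225], [294, 227], [290, 219], [282, 189], [287, 183]]
s5 560.0
[[289, 189], [304, 212], [310, 233], [298, 235], [294, 234], [284, 200], [284, 196]]
s4b 204.5
[[239, 189], [250, 183], [263, 194], [263, 196], [256, 201], [251, 201]]
s5b 193.0
[[235, 187], [245, 181], [258, 191], [258, 194], [250, 200]]
```

```bash
python3 -c "
from h import *
np.set_printoptions(precision=1,suppress=True)
for n,a,b in (('old-',(294,227),(250,183)),('old+',(309,225),(239,189)),('new-',(296,235),(245,181)),('new+',(310,233),(235,187))):
  p,e=tri(ray('scene',a),ray('side',b));q=p[:2]-PIN;print(n,q@ex*1e3,q@ey*1e3,p[2]*1e3,e*1e3)
"
```

```text
old- 40.57901759678393 -17.187065256402718 105.37841612983179 3.398956875140212
old+ 41.91395721371016 19.548204709692016 104.91997189940943 1.1736607796148666
new- 60.41579363402773 -15.897163781707121 99.53715108877992 1.7165503003356783
new+ 60.584460754937716 18.485231284015114 98.02088589282471 0.5040095454567521
```

Call:
drive_tool(
  targets=[
    [-0.2, 0, 0, 0, 0, 0, 0],
    [-0.4, 0, 0, 0, 0, 0, 0],
    [-0.4, 0, 0, 0, 0, 0, 0],
  ],
)

```text
time_s: 22.35
tool_pos: [0.5128, -0.0385, 0.1204]
ee_rot: [0.147, 0.989, 0.001, -0.002]
ft_force: [-5.5, 2.2, 4.7]
grip_width: -0.004
grip_force: 2.7
```

The front end's height fell from about 105 to about 99 mm, where flat is 100. The housing no longer moves as the push rises to about 6 N, so it's home. I'll back off and rise.

Call:
drive_tool(
  targets=[
    [1, 0, 0, 0, 0, 0, 0],
    [4, 0, 0, 0, 0, 0, 0],
    [10, 0, 0, 0, 0, 0, 0],
    [14, 0, 0, 0, 0, 0, 0],
    [16, 0, -20, 0, 0, 0, 0],
    [25, 0, -60, 0, 0, 0, 0],
    [40, 0, -100, 0, 0, 0, 0],
    [60, 0, -130, 0, 0, 0, 0],
    [60, 0, -130, 0, 0, 0, 0],
    [60, 0, -130, 0, 0, 0, 0],
  ],
)

```text
time_s: 23.35
tool_pos: [0.4567, -0.0213, 0.2514]
ee_rot: [0.147, 0.989, 0.0, 0.0]
ft_force: [-0.2, 0.8, 0.2]
grip_width: 0.0
grip_force: 0.0
```

```bash
python3 -c "
from h import *
snap('scene','s6.png');snap('side','s6b.png');P={}
for f,n in (('s6','scene'),('s6b','side')):
  h=cv2.cvtColor(cv2.imread('pics/'+f+'.png'),cv2.COLOR_BGR2HSV)
  m=cv2.inRange(h,(16,45,150),(32,140,255))
  w=np.zeros_like(m);w[(slice(170,280),slice(240,340)) if n=='scene' else (slice(150,260),slice(205,305))]=1
  c=max(cv2.findContours(m*w,0,2)[0],key=cv2.contourArea);print(f,cv2.contourArea(c),cv2.approxPolyDP(cv2.convexHull(c),1.2,True)[:,0].tolist())
  # dark hole / pin-in-hole brightness near expected hole
  c_,M,o=cam(n);X=M.T@(np.array([*PIN,.098])-o);print('pin px',c_['fx']*X[0]/X[2]+c_['cx'],c_['fy']*X[1]/X[2]+c_['cy'])
s=env.get_state();print(s['tool_pos'],s['ft_force'],s['time_s'])
"
```

```text
s6 637.0 [[297, 188], [310, 233], [294, 235], [283, 196], [289, 190]]
pin px 296.57770233001565 214.59206510503415
s6b 204.0 [[235, 187], [245, 181], [258, 191], [263, 198], [250, 200]]
pin px 253.90377104106523 195.84774370428082
[ 0.45602006 -0.02133079  0.24949849] [ 0.19479882 -0.64200227 -0.55766544] 23.45
```

```bash
python3 -c "
from rig import env
print(env.hand_in())"
```

```text
the job is handed in; nothing more can be done
None
```

The job is handed in at about 23.5 s: the intact housing is in the jig, hole end away from the robot, flat to within my camera measurement (front end 98–99.5 mm, 100 being flat) and hard against the pin, with 6 N or less read at each stop and the arm clear; I had to set it back down once and regrasp it because joint 6 hit its limit.

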